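# Show a glass sample label up over the light panel

### The job

In this workshop, first turn the light panel's brightness collar to 3. Then take the amber glass sample out of its block by its clear end (the other end, with the small corner notch, is frosted and carries the paper label), and hold it over the middle of the light panel, a hand's breadth or more above it, tipped so that its label face slopes up at about 45 degrees or flatter. Finish still holding it there, with the collar still at 3, and leave the other things where they are.

Things in the scene. Friction and masses are not known exactly. Their poses are not given: they have to be found in the camera images.
- collar (a joint): brightness collar angle (rad): 0 at number 1, 0.5 at 2, 1.0 at 3, 1.5 at 4; grows clockwise seen from above. It is stiff (0.1 N m), turns smoothly and stays where it is left. Stops just beyond 1 and 4. An orange line on its top and side points at the white numbers on the grey housing, on the collar's side away from the robot
- collar_grip (a point): on the axis of the black ribbed collar, 38 mm above the table. The collar is round, 44 mm diameter, axis vertical, from 20 to 50 mm above the table; the grey housing under it is 18 mm high. z up; the point turns with the collar. Fixed to the light panel, 150 mm from its centre to its right, seen from the robot. It starts below 2.5
- panel_center (a point): centre of the top of the lit white panel, an aluminium-edged slab 180 (x) x 200 (y) x 20 mm, fixed to the table, turned a little; z up
- amber_center (a point): centre of the amber glass sample, a plate 110 x 10 x 56 mm (x, y, z), about 150 g, hard and smooth. x runs along its length towards the frosted end: clear amber glass from x = -55 to +10, milky frosted glass from +10 to +55 mm. y, its thickness, points out of the label face. At the start it stands on its long edge, z up, top edge 66 mm above the table. Grip it on the clear end, near x = -30 mm
- amber_notch (a point): middle of the 13 mm square notch cut from the amber sample's top corner at its frosted end (+x, +z). Looking at the label face with the notch at the top, the frosted end is at your left. Axes as amber_center
- amber_label (a point): middle of the amber sample's white paper label (26 x 30 mm, dark strokes), on the +y face of the frosted end only. Axes as amber_center; y points out of the label
- amber_block (a point): centre of the underside of the plain wooden block in which the amber sample stands: 130 x 44 x 24 mm, fixed to the table, at any yaw; a slot 11.5 mm wide, 14 mm deep runs along its x. The lowest 14 mm of the plate stand loose in the slot; it lifts straight out
- green_center (a point): centre of the green glass sample, same shape and axes as the amber one, in a block of its own; to be left alone
- jar: white jar with a red lid, 64 mm across, 85 mm tall; origin at the centre of its underside; to be left alone
- glue: white glue bottle with an orange cap, 48 mm across, 100 mm tall; origin at the centre of its underside; to be left alone
- offcut: pale wood offcut, 90 x 45 x 30 mm; origin at the centre of its underside; to be left alone
- driver: screwdriver with a yellow handle, lying; origin at the centre of its underside; to be left alone
- walnut: dark wood block, 70 x 70 x 22 mm; origin at the centre of its underside; to be left alone
Things that resemble listed ones, but are neither listed nor needed, are in the scene too. What is shaped like the part that bears amber_center but blue is not meant.

How it is judged:
On the way, in this order (a step that is already met when the one before it is completed fails the run):
1. the collar stands at 3 (value of joint collar between 0.85 and 1.15 rad), for 0.2 s.
2. the amber sample is lifted clear of its block in the fingers, with the collar at 3 (all of step 1 and height (world z) of amber_center above 0.08 m and contact force between the fingers and amber above 1 N), for 0.2 s.
At the end, for the whole second after the job is handed in: Collar at 3 (0.85 to 1.15 rad). Amber sample in the fingers, gripped on its clear end, 90 to 400 mm up, within 60 mm sideways of the panel's centre, clear of the panel, label normal within 1.0 rad of straight up. Green sample and bystanders within 30 mm of their starts (all of step 1 and contact force between the fingers and amber above 1 N and height (world z) of amber_center between 0.09 and 0.4 m and horizontal distance between amber_center and panel_center below 0.06 m and angle between amber_center's own y axis and vertical below 1 rad and x of the grasp point in the frame of amber_center below 0.004 m and contact force between amber and panel below 0.1 N and distance of each of green_center, jar, glue, offcut, driver, walnut from where it was at the start of the episode below 0.03 m); the arm keeps its last pose, push and grip.
It fails at once if the green sample or a bystander is pushed away or knocked over (30 mm) (distance of any of green_center, jar, glue, offcut, driver, walnut from where it was at the start of the episode above 0.03 m).
It also fails if it takes over 48 s, if anything falls off the work surface, if the arm or the gripper's body presses on something with over 40 N, if the wrist force passes 120 N, or if a joint passes its speed limit or range.

### The arm

A 6-joint arm with a two-finger parallel gripper is mounted at the origin on the work surface. World frame = base frame: x ahead of the robot, y to its left, z up, the work surface at z = 0. Lengths are in m, angles in rad, forces in N, time in s.
With the tool pointing down it reaches from about 0.15 to 0.775 m from the base axis. Payload 6.1 kg.
Tool frame: the origin (TCP) lies midway between the tips of the shut fingers; the grasp point (between the pads) lies 19 mm behind it; z points along the fingers, y is the direction in which the jaws open and shut (so a half turn about z gives the same grasp; the last joint's range is limited). The gripper opens to 85 mm and grips with 20 to 120 N. Pads are 22 mm wide; open, the fingers measure 114 mm over their backs; the gripper's body (76 mm by 85 mm) begins 54 mm behind the grasp point. The pads swing forward as they close: fully open they stand 13 mm farther back than shut.
Start: joints at [1.277, 0.126, -0.04, 1.405, 0, 1.571], TCP at [0.152, 0.502, 0.231] pointing down, gripper open.
Joint ranges: [-2.72, 2.72], [-0.95, 1.95], [-1.27, 1.35], [-1.78, 2.02], [-1.46, 1.47], [-3.14, 3.14]. Speed limits (rad/s): [2.39, 2.39, 3.01, 3.14, 3.14, 3.14].

### API

Orientations are given as a unit quaternion [x, y, z, w].
In Python, from rig import arm, read_camera, models gives the robot as it stands. The module is installed in compiled form; this text tells all that it offers.
- The arm moves only by the tool jog_arm, never from a script. Its argument "motion" is a list of rows, each a list of 3 entries, a list of its own where there are three numbers: the finger opening in mm, from 0 to 85.4, then the shift along the tool's x, y, z in mm, then the turn, a rotation vector about the tool's x, y, z in rad. In form: [[gripper, [dx, dy, dz], [rx, ry, rz]], ...]. A call has 1 to 12 rows; each row shifts and turns the pose as measured when the row begins, along the tool's axes as they then stand; what a row does not reach is not made up. A row lasts 1/8 s, in which the tool goes at most 62.5 mm and 10.7 degrees, less where a joint would pass 70% of its speed; a pose out of reach is approached as far as the arm can. A call is refused whole if a number of a shift passes 62.5 or a number of a turn 0.188, either way. A call with a gripper value outside its range is refused whole. The fingers move at their own pace and stop on an object; "grip_force" is the grip in N (left out, the last holds). Time passes only in rows, so rows that do not move let the fingers close. It gives the time, the measured TCP pose, the force and the opening at its end, in the units of the state.
- arm.sense(): the state, without advancing time (a new reading comes with each control period).
- read_camera(name): name is "side" or "top" or "wrist"; returns a dict with "image" (480x640x3 uint8, blue, green, red), "K" (3x3 intrinsics, pixels), "dist" ([k1, k2, p1, p2, k3] as OpenCV has them; the pictures are not rectified), "origin" and "rotation" of the camera in the world; the wrist camera has in their place "hand_eye" (4x4, takes a point from camera to tool coordinates, whose origin is the TCP and whose axes are the flange's). Camera axes: x right, y down, z forward; pixel columns grow to the right and rows downward; lengths in m; the calibration is good to about 2 mm. A picture is of the moment at which its call begins: read the wrist's pose just before it. There is no depth.
- arm.hand_in(): hands the job in, once; it reports no verdict.
Trained networks look in the newest picture that a camera, given by its name, has taken for a name from the list of things; names that differ only in an ending like _2 or _b are one class to them, and where a whole thing is asked for, a point or a joint stands for the part that bears it (a point fixed in the world has none). Each returns a list of dicts, best first, with "conf" (0 to 1); they miss things now and then, are a little off and sometimes report something else, mostly with a low value. They report only what shows in the picture. A call takes as long as a camera call. They do not tell look-alikes from the thing itself.
- models.outline_of(camera, label): "mask" (480x640 bool, what is visible of it).
- models.mark_of(camera, label): "centre" ([x, y, z] in m, in the coordinates of the camera as it stood for that picture, good to about 4 mm: a listed point, or the origin of a listed thing).
The state is a dict: "time_s": time; "q": joint angles; "qvel": joint speeds; "joint_efforts": joint torques, N m; "tcp_pos": TCP position; "ee_rot": TCP orientation; "contact_force": force on the tool from outside, world axes, zero at the start; "moment": the same for the moment, N m; "finger_gap": opening from 0.0 (shut) to 1.0 (fully open).
Only numpy, scipy, OpenCV 4.12 (cv2) and the standard library are available. Lean on these libraries where they do the work, as an engineer would, in place of code of your own. Each camera call takes 0.05 s, during which the arm holds its last target.

## Working session

There is one attempt and no reset: what is moved stays moved. The work goes in short steps, Python scripts to look and compute and a tool call to move; the robot and the scene stay as the last step left them, time stands still between calls to the robot, and variables do not carry over. Pictures are saved under pics/ and viewed, and the job is handed in when it is done.

Besides the shell and the picture viewer there is one more tool, called after "Emit:" by a JSON object that holds its "op" and its "data", one argument or row to a line. jog_arm: Moves the arm, as the interface text tells. Its arguments: {"type":"object","properties":{"motion":{"type":"array"},"grip_force":{"type":"number"}},"required":["motion"]}

```bash
mkdir -p pics; cat > h.py <<'E'
import numpy as np, cv2
from scipy.spatial.transform import Rotation as R
from rig import arm, read_camera, models
def world(cam,c,p):
    p=np.array(p)
    if cam=='wrist':
        s=arm.sense(); t=np.array(c['hand_eye'])@np.r_[p,1]
        return R.from_quat(s['ee_rot']).apply(t[:3])+s['tcp_pos']
    return np.array(c['rotation'])@p+np.array(c['origin'])
E
python3 - <<'E'
from h import *
np.set_printoptions(precision=4,suppress=True)
s=arm.sense();print(s['time_s'],s['tcp_pos'],s['ee_rot'],s['finger_gap'])
for cam in ['top','side','wrist']:
    c=read_camera(cam); cv2.imwrite(f'pics/{cam}0.png',c['image'])
    for l in ['collar_grip','panel_center','amber_center','amber_notch','amber_label','amber_block','green_center']:
        for m in models.mark_of(cam,l)[:4]:
            print(cam,l,round(m['conf'],2),world(cam,c,m['centre']))
print(arm.sense()['time_s'])
E
```

```text
0.0 [0.1519 0.5021 0.2305] [ 0.1464  0.9892 -0.0008 -0.0001] 1.0013520219635708Traceback (most recent call last):
  File "<stdin>", line 8, in <module>
  File "h.py", line 9, in world
    return np.array(c['rotation'])@p+np.array(c['origin'])
           ~~~~~~~~~~~~~~~~~~~~~~~^~
ValueError: matmul: Input operand 1 has a mismatch in its core dimension 0, with gufunc signature (n?,k),(k,m?)->(n?,m?) (size 3 is different from 4)
```

```bash
sed -i "s/return np.array(c\['rotation'\])@p/return R.from_quat(c['rotation']).apply(p)/" h.py
python3 - <<'E'
from h import *
np.set_printoptions(precision=4,suppress=True)
for cam in ['top','side','wrist']:
    c=read_camera(cam); cv2.imwrite(f'pics/{cam}0.png',c['image'])
    for l in ['collar_grip','panel_center','amber_center','amber_notch','amber_label','amber_block','green_center','jar','glue','offcut','driver','walnut']:
        for m in models.mark_of(cam,l)[:4]:
            if m['conf']>.2: print(cam,l,round(m['conf'],2),world(cam,c,m['centre']))
print(arm.sense()['time_s'],c['hand_eye'])
E
```

```text
top collar_grip 0.62 [0.5261 0.0892 0.0379]
top panel_center 0.74 [0.6219 0.4167 0.0009]
top panel_center 0.61 [0.5164 0.2364 0.018 ]
top amber_center 0.86 [ 0.649  -0.1101  0.0304]
top amber_center 0.63 [ 0.5975 -0.2537  0.0326]
top amber_center 0.63 [ 0.517  -0.3645  0.0278]
top amber_notch 0.98 [ 0.6546 -0.2549  0.0562]
top amber_notch 0.66 [ 0.6118 -0.1425  0.0453]
top amber_notch 0.58 [ 0.5676 -0.3675  0.0503]
top amber_label 0.72 [ 0.6361 -0.1358  0.0233]
top amber_label 0.69 [ 0.5472 -0.3588  0.0259]
top amber_label 0.64 [ 0.623  -0.2451  0.0336]
top amber_block 0.88 [ 0.6059 -0.2472 -0.0004]
top green_center 0.91 [ 0.4914 -0.0932  0.0393]
top glue 0.65 [ 0.6463 -0.3937 -0.0029]
top glue 0.35 [0.625  0.4155 0.0034]
top offcut 0.66 [ 0.4024 -0.2574 -0.0034]
top driver 0.68 [ 0.7433  0.26   -0.0021]
top driver 0.44 [0.5279 0.0894 0.0367]
top driver 0.4 [ 0.6504 -0.3929 -0.0003]
top walnut 0.93 [0.6228 0.4151 0.0049]
side collar_grip 0.55 [0.5312 0.0874 0.0326]
side panel_center 0.58 [0.5175 0.237  0.0188]
side panel_center 0.36 [ 0.6473 -0.3914 -0.0007]
side amber_center 0.83 [ 
[... 280 characters left out ...]
 0.84 [ 0.6296 -0.2464  0.035 ]
side amber_label 0.72 [ 0.5453 -0.3608  0.0193]
side amber_label 0.55 [ 0.6333 -0.1325  0.0267]
side amber_block 0.96 [ 0.603  -0.2519  0.0019]
side green_center 0.78 [ 0.4905 -0.0892  0.036 ]
side green_center 0.27 [ 0.5998 -0.2534  0.0354]
side jar 0.81 [0.6904 0.0405 0.0013]
side glue 0.94 [ 0.6468 -0.3916 -0.0015]
side glue 0.38 [0.5191 0.2378 0.0173]
side offcut 0.73 [ 0.4087 -0.2588 -0.0014]
side driver 0.7 [0.7461 0.2594 0.0004]
side driver 0.68 [0.6229 0.4127 0.0021]
side walnut 0.81 [ 0.6192  0.4134 -0.001 ]
2.05 [[ 0.0007 -0.9603 -0.279   0.0704]
 [ 1.      0.001  -0.0011 -0.0005]
 [ 0.0013 -0.279   0.9603 -0.1412]
 [ 0.      0.      0.      1.    ]]
```

View pics/top0.png

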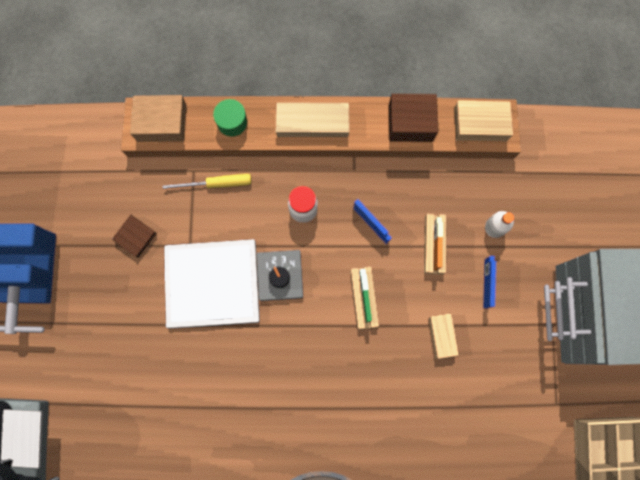

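View pics/side0.png

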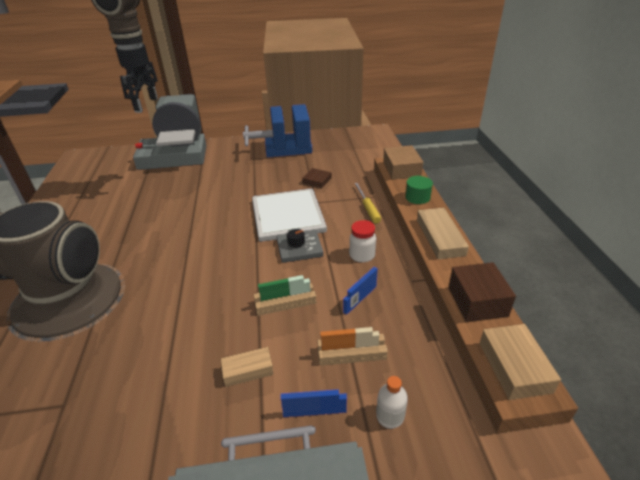

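View pics/wrist0.png

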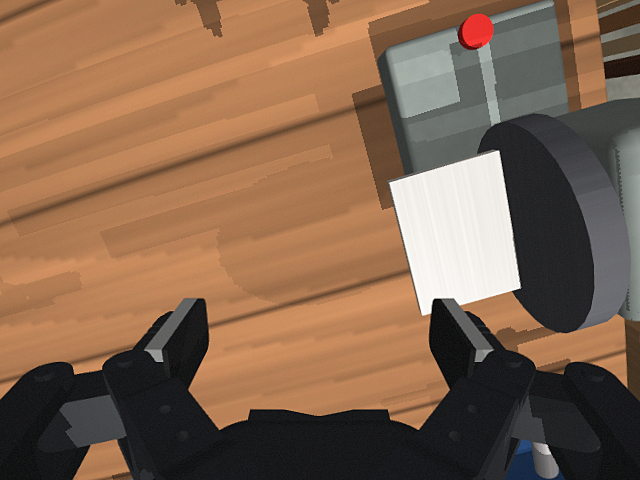

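```bash
python3 - <<'E'
from h import *
a=cv2.imread('pics/top0.png')[240:310,240:320]; b=cv2.imread('pics/side0.png')[215:275,265:345]
cv2.imwrite('pics/z1.png',np.hstack([cv2.resize(a,(400,350),interpolation=cv2.INTER_CUBIC),cv2.resize(b,(400,350),interpolation=cv2.INTER_CUBIC)]))
c=cv2.imread('pics/top0.png')[200:290,340:520]; cv2.imwrite('pics/z2.png',cv2.resize(c,(720,360),interpolation=cv2.INTER_CUBIC))
E
```

```text
(no output)
```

View pics/z1.png

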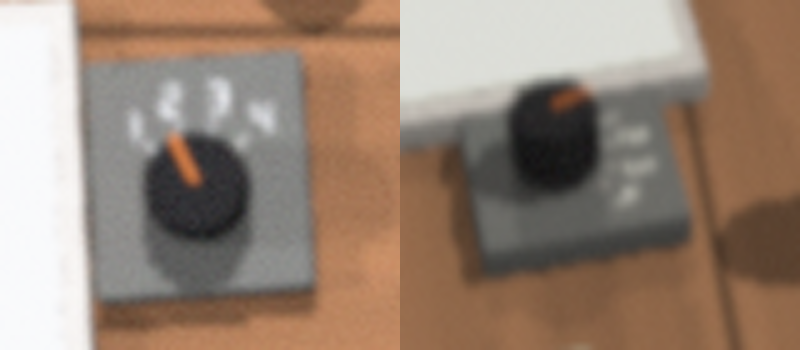

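View pics/z2.png

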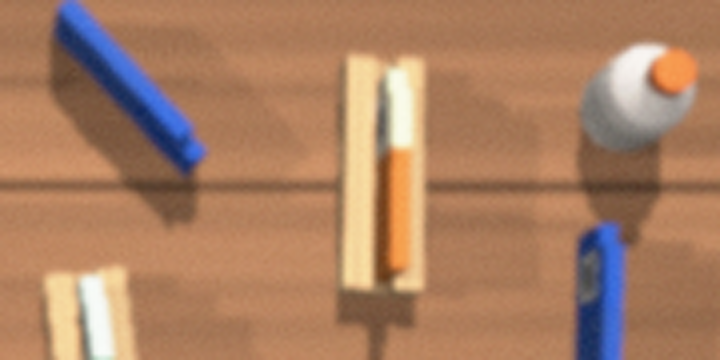

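Emit:
{"op": "jog_arm", "data": {
  "motion": [
    [85, [-48, -28.7, 4], [0, 0, 0]],
    [85, [-48, -28.7, 4], [0, 0, 0]],
    [85, [-48, -28.7, 4], [0, 0, 0]],
    [85, [-48, -28.7, 4], [0, 0, 0]],
    [85, [-48, -28.7, 4], [0, 0, 0]],
    [85, [-48, -28.7, 4], [0, 0, 0]],
    [85, [-48, -28.7, 4], [0, 0, 0]],
    [85, [-48, -28.7, 4], [0, 0, 0]],
    [85, [-48, -28.7, 4], [0, 0, 0]],
    [85, [-48, -28.7, 4], [0, 0, 0]]
  ]
}}

```text
time_s: 3.3
tcp_pos: [0.5395, 0.0808, 0.1911]
ee_rot: [0.142, 0.99, 0.002, 0.002]
contact_force: [0.7, 0.7, 1.0]
finger_gap: 0.993
```

```bash
python3 - <<'E'
from h import *
np.set_printoptions(precision=4,suppress=True)
s=arm.sense();print(s['q'])
c=read_camera('wrist'); cv2.imwrite('pics/wrist1.png',c['image'])
for l in ['collar_grip','panel_center']:
    for m in models.mark_of('wrist',l)[:2]: print(l,round(m['conf'],2),world('wrist',c,m['centre']))
print(arm.sense()['tcp_pos'])
E
```

```text
[ 0.1469  0.1625 -0.0846  1.3182  0.0032  0.4321]
collar_grip 0.56 [0.5284 0.0851 0.0386]
panel_center 0.88 [0.514  0.2366 0.018 ]
[0.5395 0.0804 0.1902]
```

View pics/wrist1.png

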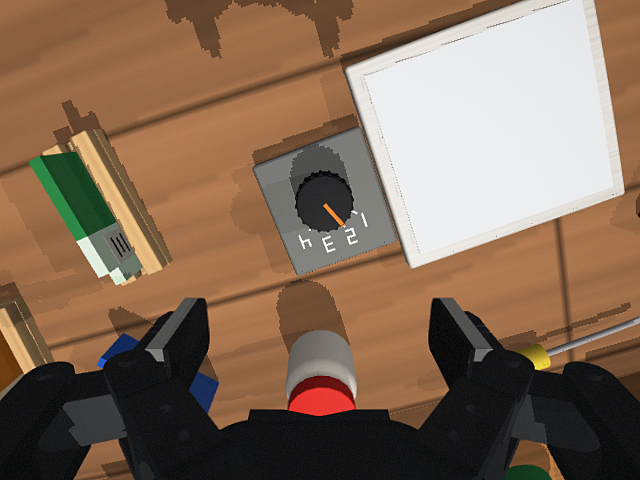

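```bash
cat >> h.py <<'E'
def ray(cam,c,px,z,s=None):
    u=cv2.undistortPoints(np.array([[px]],float),np.array(c['K']),np.array(c['dist']))[0,0]
    d=np.r_[u,1]
    if cam=='wrist':
        s=s or arm.sense(); T=np.array(c['hand_eye']); Rt=R.from_quat(s['ee_rot'])
        o=Rt.apply(T[:3,3])+s['tcp_pos']; d=Rt.apply(T[:3,:3]@d)
    else:
        o=np.array(c['origin']); d=R.from_quat(c['rotation']).apply(d)
    return o+d*(z-o[2])/d[2]
E
python3 - <<'E'
from h import *
np.set_printoptions(precision=4,suppress=True)
c=read_camera('wrist'); a=c['image'][130:280,250:400]; cv2.imwrite('pics/z3.png',cv2.resize(a,(600,600),interpolation=cv2.INTER_CUBIC))
s=arm.sense()
def ang(p,q): return np.arctan2(*(q-p)[[1,0]])
a=np.array([.5284,.0865,.05])
L=[ray('wrist',c,p,.05,s) for p in [(325,205),(343,227)]]
print(L,ang(*L))
for p in [(364,220),(351,236),(328,245),(305,242)]:
    q=ray('wrist',c,p,.018,s);print(q,ang(a,q))
ed=[ray('wrist',c,p,.02,s) for p in [(346,70),(412,267),(624,192)]]; print(ed, ang(ed[0],ed[1]),ang(ed[1],ed[2]))
print('rim',[ray('wrist',c,p,.05,s) for p in [(296,201),(354,201),(325,172),(325,230)]])
E
```

```text
[array([0.5274, 0.0898, 0.05  ]), array([0.5479, 0.0983, 0.05  ])] 0.39347540366263145
[0.5558 0.1169 0.018 ] 0.8367523119853382
[0.5664 0.1025 0.018 ] 0.3988339796826478
[0.5686 0.0812 0.018 ] -0.13107918579545733
[0.5603 0.0628 0.018 ] -0.6383740878399685
[array([0.4365, 0.1335, 0.02  ]), array([0.6087, 0.1469, 0.02  ]), array([0.5946, 0.3394, 0.02  ])] 0.07766059773794419 1.6436531677874304
rim [array([0.5182, 0.0696, 0.05  ]), array([0.5306, 0.1117, 0.05  ]), array([0.5035, 0.0967, 0.05  ]), array([0.5463, 0.0843, 0.05  ])]
```

View pics/z3.png

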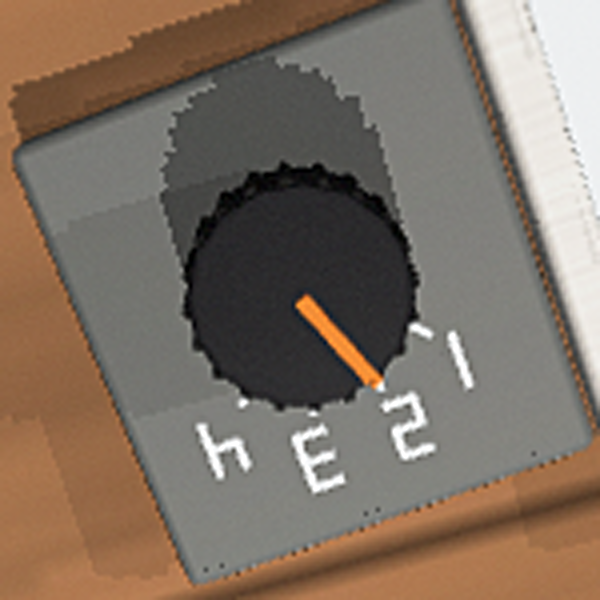

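Emit:
{"op": "jog_arm", "data": {
  "motion": [
    [85, [6.5, 2.3, 40], [0, 0, 0]],
    [85, [6.5, 2.3, 40], [0, 0, 0]],
    [85, [0, 0, 40], [0, 0, 0]],
    [85, [0, 0, 30], [0, 0, 0]],
    [85, [0, 0, 0], [0, 0, 0]]
  ]
}}

```text
time_s: 4.12
tcp_pos: [0.5248, 0.0962, 0.0394]
ee_rot: [0.139, 0.99, 0.003, 0.003]
contact_force: [1.1, -0.5, 1.0]
finger_gap: 0.996
```

Emit:
{"op": "jog_arm", "data": {
  "motion": [
    [85, [-5, -6.5, 10], [0, 0, 0]],
    [85, [0, 0, 10], [0, 0, 0]],
    [85, [0, 0, 0], [0, 0, 0]]
  ]
}}

```text
time_s: 4.5
tcp_pos: [0.5298, 0.0897, 0.0218]
ee_rot: [0.138, 0.99, 0.004, 0.005]
contact_force: [0.7, -0.8, 0.2]
finger_gap: 0.994
```

Emit:
{"op": "jog_arm", "data": {
  "motion": [
    [85, [1.5, 0, 3], [0, 0, 0]],
    [30, [0, 0, 0], [0, 0, 0]],
    [30, [0, 0, 0], [0, 0, 0]],
    [30, [0, 0, 0], [0, 0, 0]],
    [30, [0, 0, 0], [0, 0, 0]],
    [30, [0, 0, 0], [0, 0, 0]]
  ],
  "grip_force": 50
}}

```text
time_s: 5.25
tcp_pos: [0.529, 0.0893, 0.0201]
ee_rot: [0.138, 0.99, 0.004, 0.006]
contact_force: [-0.5, -0.7, 0.7]
finger_gap: 0.499
```

Emit:
{"op": "jog_arm", "data": {
  "motion": [
    [30, [0, 0, 0], [0, 0, 0.14]],
    [30, [0, 0, 0], [0, 0, 0.14]],
    [30, [0, 0, 0], [0, 0, 0.14]],
    [30, [0, 0, 0], [0, 0, 0.12]],
    [30, [0, 0, 0], [0, 0, 0]]
  ],
  "grip_force": 50
}}

```text
time_s: 5.88
tcp_pos: [0.5287, 0.0887, 0.0201]
ee_rot: [0.405, 0.914, 0.004, 0.005]
contact_force: [-0.7, -0.4, 0.2]
finger_gap: 0.5
```

```bash
python3 - <<'E'
from h import *
c=read_camera('wrist'); cv2.imwrite('pics/wrist2.png',c['image'])
s=arm.sense();x=R.from_quat(s['ee_rot']).as_matrix()[:,0];print(np.arctan2(x[1],x[0]),s['tcp_pos'],s['moment'])
x=R.from_quat([.138,.99,.004,.006]).as_matrix()[:,0];print(np.arctan2(x[1],x[0]))
E
```

```text
2.3089378623535515 [0.52872562 0.08874089 0.02016062] [-0.36265984  0.175712   -0.04652522]
2.8645380055089036
```

View pics/wrist2.png

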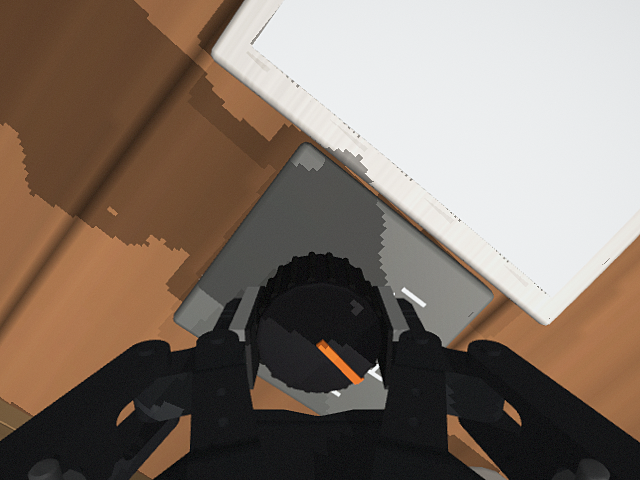

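Emit:
{"op": "jog_arm", "data": {
  "motion": [
    [85, [0, 0, 0], [0, 0, 0]],
    [85, [0, 0, 0], [0, 0, 0]],
    [85, [0, 0, 0], [0, 0, 0]],
    [85, [0, 0, -40], [0, 0, 0]],
    [85, [0, 0, -50], [0, 0, 0]],
    [85, [0, 0, -50], [0, 0, 0]],
    [85, [0, 0, -15], [0, 0, 0]],
    [85, [0, 0, 0], [0, 0, 0]]
  ]
}}

```text
time_s: 6.92
tcp_pos: [0.5264, 0.0888, 0.1783]
ee_rot: [0.402, 0.916, 0.005, 0.004]
contact_force: [0.1, 0.4, 0.9]
finger_gap: 0.992
```

```bash
python3 - <<'E'
from h import *
np.set_printoptions(precision=4,suppress=True)
s=arm.sense();c=read_camera('wrist'); im=c['image']; cv2.imwrite('pics/wrist3.png',im)
hsv=cv2.cvtColor(im,cv2.COLOR_BGR2HSV); p=[ray('wrist',c,x,.05,s) for x in [(325,200)]]
m=models.mark_of('wrist','collar_grip'); w=world('wrist',c,m[0]['centre']) if m else np.array([.528,.0885,.038]); print(m and m[0]['conf'],w)
g=np.zeros(im.shape[:2],bool)
# orange pixels within collar top
ys,xs=np.nonzero((hsv[...,0]>8)&(hsv[...,0]<20)&(hsv[...,1]>180)&(hsv[...,2]>180))
P=np.array([ray('wrist',c,(x,y),.05,s) for x,y in zip(xs,ys)])
k=np.linalg.norm(P[:,:2]-[.528,.0885],axis=1)<.026; Q=P[k]
print(k.sum(), Q.mean(0)); l=cv2.fitLine(Q[:,:2].astype(np.float32),cv2.DIST_L2,0,.01,.01).ravel();print(np.arctan(l[1]/l[0]),'want',.0775-.25, s['time_s'],s['tcp_pos'])
E
```

```text
0.97 [0.5268 0.0869 0.0344]
106 [0.5384 0.0873 0.05  ]
-0.117094316 want -0.1725 6.925 [0.5264 0.0888 0.1783]
```

View pics/wrist3.png

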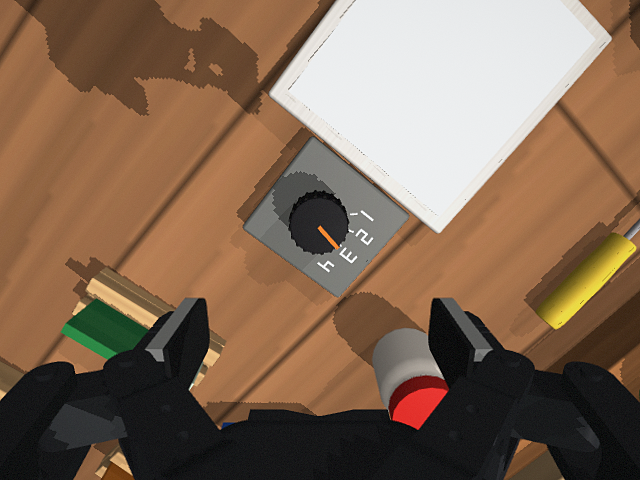

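Emit:
{"op": "jog_arm", "data": {
  "motion": [
    [85, [0, 0, -5], [0, 0, -0.164]],
    [85, [0, 0, -5], [0, 0, -0.164]],
    [85, [0, 0, 0], [0, 0, -0.164]],
    [85, [0, 0, 0], [0, 0, -0.164]],
    [85, [0, 0, 0], [0, 0, -0.164]],
    [85, [-7, -56, 0], [0, 0, 0]],
    [85, [-7, -56, 0], [0, 0, 0]],
    [85, [-7, -56, 0], [0, 0, 0]],
    [85, [-7, -56, 0], [0, 0, 0]],
    [85, [-7, -56, 0], [0, 0, 0]],
    [85, [-7, -56, 0], [0, 0, 0]],
    [85, [0, 0, 0], [0, 0, 0]]
  ]
}}

```text
time_s: 8.52
tcp_pos: [0.5665, -0.2545, 0.1567]
ee_rot: [-0.013, 1.0, 0.005, -0.015]
contact_force: [0.8, 0.1, -0.4]
finger_gap: 0.994
```

```bash
python3 - <<'E'
from h import *
np.set_printoptions(precision=4,suppress=True)
s=arm.sense();c=read_camera('wrist'); im=c['image']; cv2.imwrite('pics/wrist4.png',im)
for l in ['amber_center','amber_notch','amber_label','amber_block']:
    for m in models.mark_of('wrist',l)[:3]:
        if m['conf']>.2: print(l,round(m['conf'],2),world('wrist',c,m['centre']))
print(s['tcp_pos'],s['ee_rot'],s['q'],s['time_s'])
E
```

```text
amber_center 0.85 [ 0.599  -0.2452  0.0348]
amber_center 0.76 [ 0.6477 -0.1064  0.0289]
amber_center 0.73 [ 0.5136 -0.3676  0.0298]
amber_notch 0.82 [ 0.6113 -0.1413  0.0505]
amber_notch 0.6 [ 0.5679 -0.368   0.049 ]
amber_notch 0.55 [ 0.6503 -0.2499  0.0587]
amber_label 0.85 [ 0.6403 -0.1273  0.0267]
amber_label 0.73 [ 0.5475 -0.3577  0.0271]
amber_label 0.66 [ 0.5991 -0.2461  0.0369]
amber_block 0.75 [ 0.6049 -0.245   0.0025]
[ 0.5665 -0.2545  0.1567] [-0.0133  0.9998  0.0045 -0.0153] [-0.42    0.3433  0.073   1.3319 -0.0046 -0.4465] 8.525
```

View pics/wrist4.png

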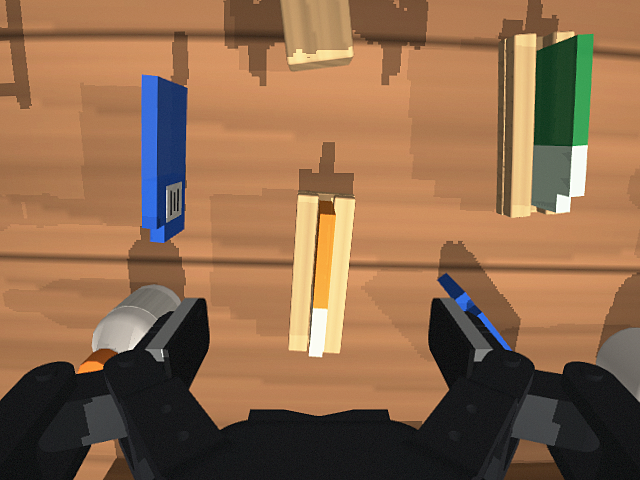

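```bash
python3 - <<'E'
from h import *
np.set_printoptions(precision=4,suppress=True)
s=arm.sense();c=read_camera('wrist')
im=c['image'][180:370,270:370]; cv2.imwrite('pics/z5.png',cv2.resize(im,None,fx=4,fy=4,interpolation=cv2.INTER_CUBIC)[:600*2])
for p in [(299,196),(355,197),(289,350),(340,354)]: print(ray('wrist',c,p,.024,s))
for p in [(321,203),(335,203),(314,307),(328,307)]: print(ray('wrist',c,p,.066,s))
E
python3 -c "
import cv2;a=cv2.imread('pics/z5.png');cv2.imwrite('pics/z5b.png',cv2.resize(a,(316,600)))"
```

```text
[ 0.5427 -0.2649  0.024 ]
[ 0.5421 -0.2233  0.024 ]
[ 0.6713 -0.2706  0.024 ]
[ 0.6739 -0.2281  0.024 ]
[ 0.5404 -0.2492  0.066 ]
[ 0.5401 -0.2404  0.066 ]
[ 0.612  -0.2515  0.066 ]
[ 0.6117 -0.2419  0.066 ]
```

View pics/z5b.png

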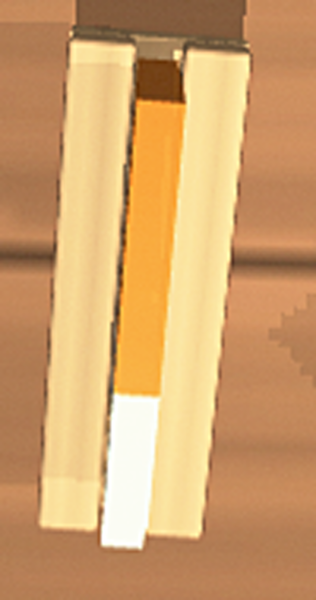

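```bash
cat >> h.py <<'E'
def go(pos,Rt):
    s=arm.sense(); R0=R.from_quat(s['ee_rot'])
    print('d(mm)',R0.inv().apply(np.array(pos)-s['tcp_pos'])*1e3,'rv',(R0.inv()*Rt).as_rotvec(),s['time_s'])
def down(yaw): # jaw y axis at world +y rotated by yaw
    return R.from_euler('z',yaw)*R.from_matrix(np.array([[-1,0,0],[0,1,0],[0,0,-1.]]))
E
python3 -c "
from h import *
go([.572,-.2475,.09],down(-.04))"
```

```text
d(mm) [-6.53355454  1.57555676 69.7706904 ] rv [ 0.00748749 -0.02723405  0.0730983 ] 8.825
```

Emit:
{"op": "jog_arm", "data": {
  "motion": [
    [85, [-3, 4, 20], [0.007, -0.027, 0.07]],
    [85, [-3, 2, 25], [0, 0, 0]],
    [85, [0, 0, 20], [0, 0, 0]],
    [85, [0, 0, 0], [0, 0, 0]]
  ]
}}

```text
time_s: 9.32
tcp_pos: [0.5742, -0.2383, 0.0957]
ee_rot: [0.016, 1.0, -0.0, 0.002]
contact_force: [0.6, -0.2, 0.9]
finger_gap: 0.994
```

```bash
python3 - <<'E'
from h import *
np.set_printoptions(precision=4,suppress=True)
s=arm.sense();c=read_camera('wrist'); im=c['image']; cv2.imwrite('pics/wrist5.png',im)
go([.572,-.2475,.034],down(-.04));print(s['tcp_pos'],s['ee_rot'])
E
```

```text
d(mm) [ 2.8966 -8.9141 62.9125] rv [-0.0013  0.0061  0.0082] 9.375
[ 0.5742 -0.2383  0.0957] [ 0.0159  0.9999 -0.0004  0.0022]
```

View pics/wrist5.png

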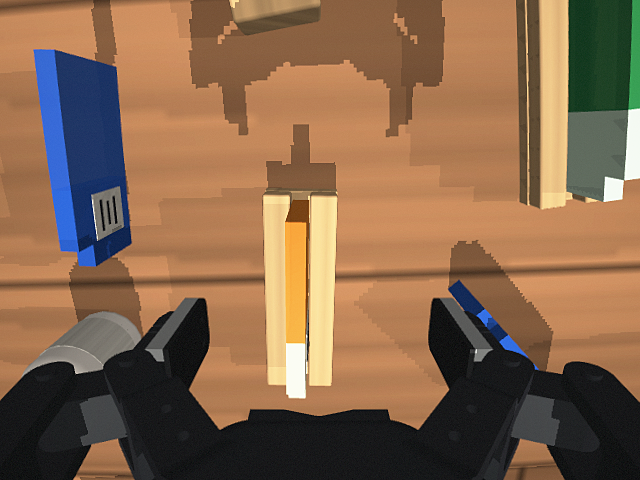

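```bash
python3 - <<'E'
from h import *
np.set_printoptions(precision=4,suppress=True)
s=arm.sense();c=read_camera('wrist')
for p in [(285,222),(307,222),(286,343),(306,343)]: print(ray('wrist',c,p,.066,s))
for p in [(263,194),(337,194),(269,385),(331,386)]: print(ray('wrist',c,p,.024,s))
E
```

```text
[ 0.5468 -0.2542  0.066 ]
[ 0.5471 -0.2439  0.066 ]
[ 0.6116 -0.2574  0.066 ]
[ 0.6119 -0.247   0.066 ]
[ 0.5405 -0.2702  0.024 ]
[ 0.5418 -0.2279  0.024 ]
[ 0.6703 -0.2759  0.024 ]
[ 0.6722 -0.2341  0.024 ]
```

Emit:
{"op": "jog_arm", "data": {
  "motion": [
    [85, [1, -8, 15], [0, 0.006, 0.01]],
    [85, [1, -4, 20], [0, 0, 0]],
    [85, [0, 0, 0], [0, 0, 0]]
  ]
}}

```text
time_s: 9.8
tcp_pos: [0.5744, -0.2524, 0.0635]
ee_rot: [0.021, 1.0, -0.002, 0.002]
contact_force: [-0.6, 0.1, 0.4]
finger_gap: 0.994
```

```bash
python3 -c "
from h import *
go([.572,-.2502,.034],down(-.045))"
```

```text
d(mm) [ 2.58249023  2.23257669 29.45773118] rv [-0.00370797  0.00465845  0.00220527] 9.8
```

Emit:
{"op": "jog_arm", "data": {
  "motion": [
    [85, [2, 2, 14], [0, 0.004, 0]],
    [85, [0, 0, 13], [0, 0, 0]],
    [85, [0, 0, 0], [0, 0, 0]]
  ]
}}

```text
time_s: 10.18
tcp_pos: [0.5728, -0.2508, 0.0355]
ee_rot: [0.022, 1.0, -0.002, 0.001]
contact_force: [0.2, 0.0, 0.3]
finger_gap: 1.0
```

```bash
python3 -c "
from h import *
go([.572,-.2502,.034],down(-.045)); c=read_camera('wrist'); cv2.imwrite('pics/wrist6.png',c['image'])"
```

```text
d(mm) [0.8665473  0.54346748 1.51301686] rv [-0.00411844  0.00138498  0.00164315] 10.175
```

View pics/wrist6.png

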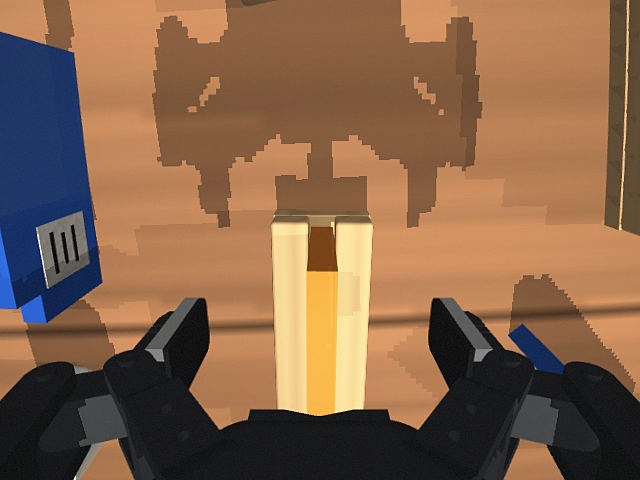

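Centered on the plate. Close.

Emit:
{"op": "jog_arm", "data": {
  "motion": [
    [0, [0, 0, 0], [0, 0, 0]],
    [0, [0, 0, 0], [0, 0, 0]],
    [0, [0, 0, 0], [0, 0, 0]],
    [0, [0, 0, 0], [0, 0, 0]],
    [0, [0, 0, 0], [0, 0, 0]],
    [0, [0, 0, 0], [0, 0, 0]],
    [0, [0, 0, 0], [0, 0, 0]],
    [0, [0, 0, 0], [0, 0, 0]]
  ],
  "grip_force": 60
}}

```text
time_s: 11.22
tcp_pos: [0.5741, -0.2506, 0.0377]
ee_rot: [0.021, 1.0, -0.002, 0.002]
contact_force: [0.5, 0.4, -0.2]
finger_gap: 0.104
```

Emit:
{"op": "jog_arm", "data": {
  "motion": [
    [0, [0, 0, -20], [0, 0, 0]],
    [0, [0, 0, -30], [0, 0, 0]],
    [0, [0, 0, -40], [0, 0, 0]],
    [0, [0, 0, -40], [0, 0, 0]],
    [0, [0, 0, -40], [0, 0, 0]],
    [0, [0, 0, -30], [0, 0, 0]],
    [0, [0, 0, 0], [0, 0, 0]]
  ],
  "grip_force": 70
}}

```text
time_s: 12.1
tcp_pos: [0.5713, -0.2508, 0.2394]
ee_rot: [0.022, 1.0, -0.003, -0.002]
contact_force: [0.2, 0.6, -1.7]
finger_gap: 0.105
```

```bash
python3 - <<'E'
from h import *
c=read_camera('wrist'); d=read_camera('side'); cv2.imwrite('pics/w7.png',np.hstack([cv2.resize(c['image'],(400,300)),cv2.resize(d['image'],(400,300))]))
s=arm.sense();print(s['q'],s['time_s'])
E
```

```text
[-0.41046151  0.32243951  0.2183888   1.47294583 -0.00656065 -0.36665215] 12.2
```

View pics/w7.png

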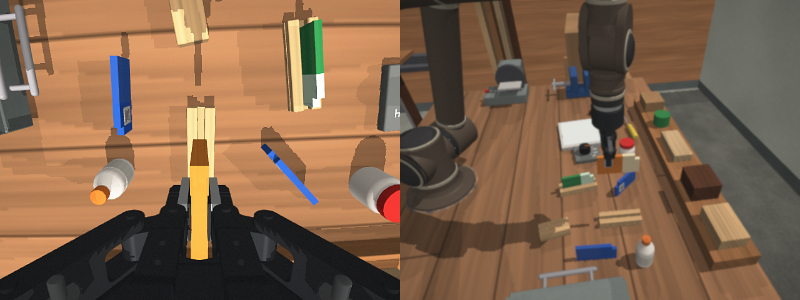

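Emit:
{"op": "jog_arm", "data": {
  "motion": [
    [0, [6, 30, -2], [0, 0, 0]],
    [0, [11, 50, -2], [0, 0, 0]],
    [0, [12, 52, -2], [0, 0, 0]],
    [0, [12, 52, -2], [0, 0, 0]],
    [0, [12, 52, -2], [0, 0, 0]],
    [0, [12, 52, -2], [0, 0, 0]],
    [0, [12, 52, -2], [0, 0, 0]],
    [0, [12, 52, -2], [0, 0, 0]],
    [0, [10, 40, -2], [0, 0, 0]],
    [0, [6, 25, 0], [0, 0, 0]],
    [0, [0, 0, 0], [0, 0, 0]]
  ]
}}

```text
time_s: 13.58
tcp_pos: [0.4748, 0.2229, 0.2275]
ee_rot: [0.023, 0.999, -0.004, -0.022]
contact_force: [-0.1, -0.6, -2.2]
finger_gap: 0.102
```

```bash
python3 - <<'E'
from h import *
go([.488,.2366,.25],down(-.045))
E
```

```text
d(mm) [-11.56154827  14.07189151 -23.20226056] rv [-0.0092485  -0.04475153 -0.00110145] 13.575
```

Emit:
{"op": "jog_arm", "data": {
  "motion": [
    [0, [-10, 12, -25], [0, -0.04, 0]],
    [0, [0, 0, 0], [-0.15, 0, 0]],
    [0, [0, 0, 0], [-0.15, 0, 0]],
    [0, [0, 0, 0], [-0.15, 0, 0]],
    [0, [0, 0, 0], [-0.15, 0, 0]],
    [0, [0, 0, 0], [0, 0, 0]]
  ]
}}

```text
time_s: 14.32
tcp_pos: [0.4845, 0.2294, 0.242]
ee_rot: [0.026, 0.955, 0.295, 0.001]
contact_force: [0.0, -0.2, -2.0]
finger_gap: 0.106
```

```bash
python3 - <<'E'
from h import *
go([.488,.2366,.25],R.from_euler('x',1.1)*down(-.045)); print(arm.sense()['q'])
E
```

```text
d(mm) [-2.9862591  10.65695997 -2.48843211] rv [-0.50089765  0.03936048  0.00080596] 14.325
[ 0.1307006   0.02151101 -0.24331549  1.19810717  0.58935852  0.21684195]
```

Emit:
{"op": "jog_arm", "data": {
  "motion": [
    [0, [-1, 4, -1], [-0.14, 0.013, 0]],
    [0, [-1, 3, 0], [-0.14, 0.013, 0]],
    [0, [-1, 3, 0], [-0.14, 0.013, 0]],
    [0, [0, 0, 0], [-0.1, 0, 0]],
    [0, [0, 0, 0], [0, 0, 0]]
  ]
}}

```text
time_s: 14.95
tcp_pos: [0.4882, 0.2348, 0.2464]
ee_rot: [0.02, 0.847, 0.531, -0.013]
contact_force: [1.2, 0.2, -2.4]
finger_gap: 0.105
```

```bash
python3 - <<'E'
from h import *
np.set_printoptions(precision=4,suppress=True)
go([.488,.2366,.25],R.from_euler('x',1.1)*down(-.045)); print(arm.sense()['q'])
s=arm.sense(); print('label tilt', np.arccos(R.from_quat(s['ee_rot']).as_matrix()[2,1]))
c=read_camera('wrist'); d=read_camera('side'); e=read_camera('top'); cv2.imwrite('pics/w8.png',np.hstack([c['image'],d['image']])[::1])
cv2.imwrite('pics/s8.png',d['image']);cv2.imwrite('pics/t8.png',e['image']);cv2.imwrite('pics/w8.png',c['image'])
for cam,i in [('top',e),('side',d)]:
  for l in ['amber_center','amber_label','amber_notch','panel_center','collar_grip']:
    for m in models.mark_of(cam,l)[:4]:
        if m['conf']>.3: print(cam,l,round(m['conf'],2),world(cam,i,m['centre']))
E
```

```text
d(mm) [0.3706 4.0396 0.0683] rv [ 0.0195 -0.0014 -0.0028] 14.95
[-0.0637  0.1412 -0.361   1.2003  1.1153 -0.0985]
label tilt 0.45367423971195253
top amber_center 0.76 [ 0.5162 -0.3652  0.0304]
top amber_center 0.72 [0.5176 0.2302 0.2439]
top amber_label 0.69 [ 0.5462 -0.3601  0.0281]
top amber_label 0.62 [0.5408 0.2421 0.2476]
top amber_notch 0.96 [ 0.5671 -0.3664  0.0491]
top amber_notch 0.63 [0.5669 0.2138 0.2557]
top amber_notch 0.4 [ 0.6061 -0.25    0.0004]
top panel_center 0.69 [0.5187 0.2379 0.0177]
top collar_grip 0.6 [ 0.6088 -0.2495  0.0007]
side amber_center 0.89 [ 0.6519 -0.1125  0.0236]
side amber_center 0.79 [ 0.52   -0.3625  0.0286]
side amber_label 0.74 [ 0.634  -0.1368  0.0261]
side amber_label 0.62 [ 0.5444 -0.3612  0.0216]
side amber_label 0.51 [0.5451 0.2417 0.2512]
side amber_label 0.51 [ 0.6034 -0.251  -0.0029]
side amber_notch 0.97 [ 0.5701 -0.3687  0.0468]
side amber_notch 0.56 [ 0.6179 -0.1461  0.0511]
side amber_notch 0.47 [0.7473 0.2591 0.0017]
side amber_notch 0.42 [0.5668 0.2178 0.2525]
side panel_center 0.97 [0.5196 0.2388 0.019 ]
side collar_grip 0.67 [0.5288 0.087  0.0336]
```

View pics/s8.png

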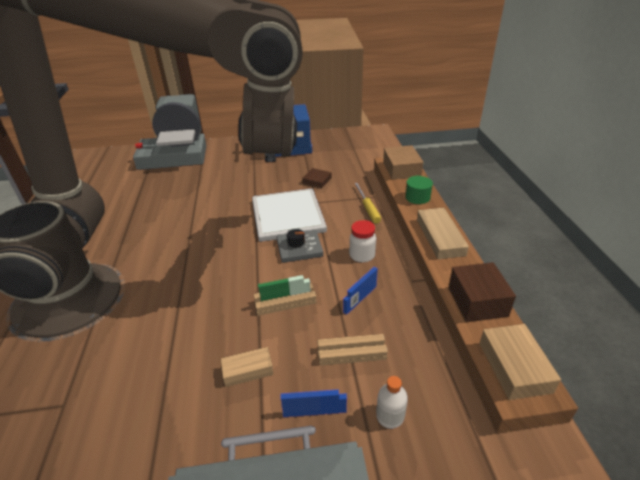

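View pics/t8.png

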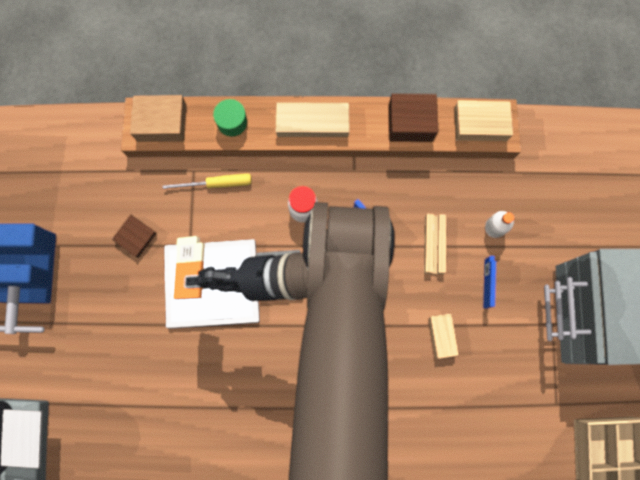

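View pics/w8.png

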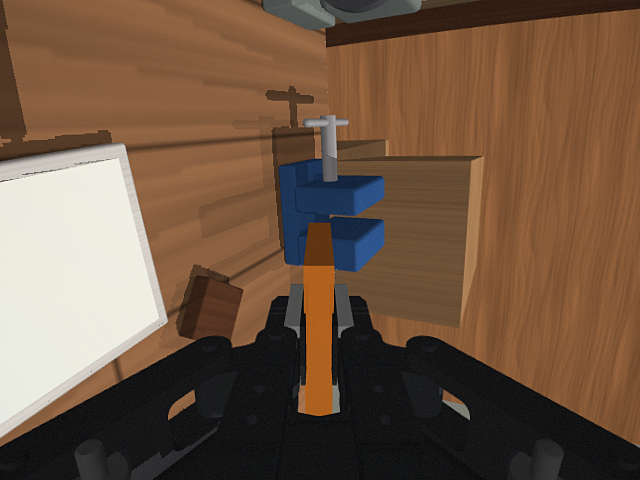

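Emit:
{"op": "jog_arm", "data": {
  "motion": [
    [0, [0, 0, 0], [0, 0, 0]],
    [0, [0, 0, 0], [0, 0, 0]],
    [0, [0, 0, 0], [0, 0, 0]]
  ]
}}

```text
time_s: 15.98
tcp_pos: [0.4885, 0.2354, 0.2491]
ee_rot: [0.018, 0.846, 0.532, -0.011]
contact_force: [-0.8, 0.3, -1.5]
finger_gap: 0.105
```

```bash
python3 - <<'E'
import cv2,numpy as np
f=lambda n:cv2.resize(cv2.imread(n)[215:275,265:345],(400,350),interpolation=cv2.INTER_CUBIC)
cv2.imwrite('pics/z9.png',np.hstack([f('pics/side0.png'),f('pics/s8.png')]))
E
```

View pics/z9.png

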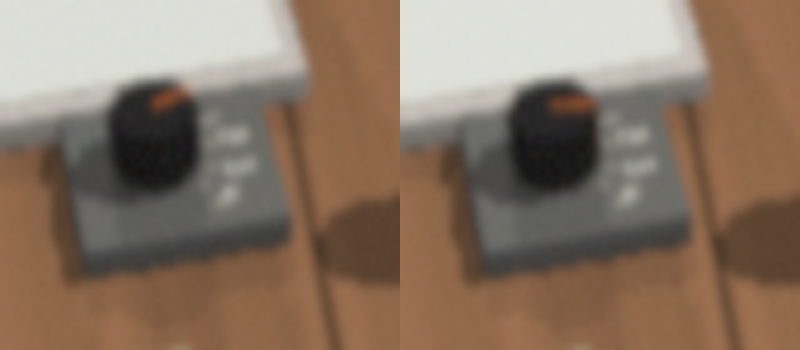

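The collar is still turned, and the plate is held level with its label up.

```bash
python3 -c "
from rig import arm
print(arm.hand_in())"
```

```text
the job is handed in; nothing more can be done
None
```

I turned the collar to 3, lifted the amber sample out of its block by the clear end, and handed the job in at about 16 s. The arm is still holding the sample over the panel, label side up.

- **Collar:** the wrist camera put the orange line about 0.05 rad short of 3, so roughly 0.95 rad and inside the allowed 0.85 to 1.15. The last side picture still shows it turned, but too coarsely to read an angle.
- **Sample:** the top camera put its centre about 8 mm sideways from the panel's centre and about 0.24 m up. From the tool pose, the label normal is about 0.45 rad from vertical. The fingers hold it on the amber part at 70 N, about 28 mm from its middle.
- **Other things:** the green sample and bystanders look unmoved in the last side and top pictures. I compared these by eye and did not measure them.

**Disagreements:**
- The side camera's network did not find the held sample's centre. It did find the label and notch there, within about 5 mm of where the top camera put them.
- The top camera's network placed the collar on the empty amber block, because the arm hid the real one.

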